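# Snug up the coolant drain plug and open the feed

## Robot

A 6-joint arm with a two-finger parallel gripper is mounted at the origin on the work surface. World frame = base frame: x ahead of the robot, y to its left, z up, the work surface at z = 0. Lengths are in m, angles in rad, forces in N, time in s.
With the tool pointing down it reaches from about 0.275 to 0.725 m from the base axis. Payload 15.9 kg.
Tool frame: the origin (TCP) lies between the finger pads; the fingertips stand 22 mm ahead of it and the grasp point (between the pads) lies 3 mm ahead of it (robot.nose_length is the distance from the TCP to the fingertips, in m); z points along the fingers, x is the direction in which the jaws open and shut, and the axes are right-handed (so a half turn about z gives the same grasp; the last joint's range is limited). The gripper opens to 85 mm and grips with 20 to 120 N. Pads are 22 mm wide; open, the fingers measure 114 mm over their backs; the gripper's body (76 mm by 85 mm) begins 54 mm behind the grasp point. The pads swing forward as they close: fully open they stand 13 mm farther back than shut.
Start: joints at [1.124, 0.213, -0.034, 1.323, 0, 1.571], TCP at [0.216, 0.451, 0.253] pointing down, gripper open.
Joint ranges: [-2.98, 2.98], [-0.74, 1.72], [-1.14, 1.35], [-2.1, 2.04], [-1.57, 1.44], [-3.14, 3.14]. Speed limits (rad/s): [1.89, 1.89, 2.39, 2.57, 3.14, 3.14].

## Interface

Orientations are given as a rotation vector (axis times angle).
In Python, from rig import robot, viewer, order gives the robot as it stands.
- The arm moves only by the tool drive_tool, never from a script. Its arguments are lists of equal length, an entry for each row: "xyz": the shift along the tool's x, y, z in mm, a list of three; "turn": the turn, a rotation vector about the tool's x, y, z in degrees, a list of three; "hand": the closure, from 0 (fully open) to 1 (shut). In form: {"xyz": [[x, y, z], ...], "turn": [[wx, wy, wz], ...], "hand": [hand, ...]}. A call has 1 to 10 rows; each row is the pose to reach, as a shift and turn from the pose commanded when the call began, along the tool's axes at that moment; what a row does not reach only later rows make up. A row lasts 1/10 s, in which the tool goes at most 50 mm and 8.59 degrees, less where a joint would pass 70% of its speed; a pose out of reach is approached as far as the arm can. A call with a gripper value outside its range is refused whole. The fingers move at their own pace and stop on an object; "squeeze" is the grip in N (left out, the last holds). Time passes only in rows, so rows that repeat a pose let the fingers close. It gives the time, the measured TCP pose, the force and the opening at its end, in the units of the state.
- robot.get_obs(): the state, without advancing time (a new reading comes with each control period).
- viewer.grab_frame(name): name is "side" or "top"; returns the picture (400x640x3 uint8, red, green, blue); there is no depth.
- viewer.calibration(name): a dict with "fx", "fy", "cx", "cy" (pixels), "k1" (the pictures are not rectified: a ray, as slopes to the right and down, at radius r is drawn at 1 + k1 r^2 times it, then the intrinsics apply), "R" (3x3) and "t" (3): a world point X has camera coordinates R X + t. Camera axes: x right, y down, z forward; pixel columns grow to the right and rows downward; lengths in m; the calibration is good to about 2 mm. A picture is of the moment at which its call begins. calibration takes no time and is no camera call.
- order.close_job(): hands the job in, once; it reports no verdict.
Trained networks look in the newest picture that a camera, given by its name, has taken for a name from the list of things; names that differ only in an ending like _2 or _b are one class to them, and where a whole thing is asked for, a point or a joint stands for the part that bears it (a point fixed in the world has none). Each returns a list of dicts, best first, with "confidence" (0 to 1); they miss things now and then, are a little off and sometimes report something else, mostly with a low value. They report only what shows in the picture. A call takes as long as a camera call. They do not tell look-alikes from the thing itself.
- viewer.search_frame(thing, camera): "extent" ([left, top, width, height] in pixels, round what is visible of it).
- viewer.masks_of(thing, camera): "region" (400x640 bool, what is visible of it) and "extent" ([left, top, width, height] in pixels, round what is visible of it).
The state is a dict: "t": time; "joint_pos": joint angles; "joint_velocities": joint speeds; "effort": joint torques, N m; "ee_pos": TCP position; "tcp_rot": TCP orientation; "ft_force": force on the tool from outside, world axes, zero at the start; "moment": the same for the moment, N m; "finger_gap": finger opening in m.
Only numpy, scipy, OpenCV 4.12 (cv2) and the standard library are available. Lean on these libraries where they do the work, as an engineer would, in place of code of your own. Each camera call takes 0.05 s, during which the arm holds its last target. There are 200 camera calls.

## Task

Tighten the T-handled tapered drain plug on the microscope's coolant manifold clockwise until it goes firmly snug - about half a newton-metre, and do not force it past that - then swing the feed valve's lever anticlockwise to its open stop, in line with its pipe, and let go. Keep the valve shut until the plug is snug, leave the plug tight, and do not disturb the objective, the spare plug and the screwdriver lying around.

Things in the scene. Friction and masses are not known exactly. Their poses are not given: they have to be found in the camera images.
- manifold: Bare aluminium manifold block, fixed to the bench, 84 x 114 x 50 mm high (x, y, z), a brass pipe stub in each end face. Origin: centre of its underside; z up. The plug stands upright on its z axis and tightens clockwise seen from above, sinking 0.3 mm per rad. It is only part done up: it turns almost freely (0.04 Nm) for 1.3 to 2.7 rad, which neither its angle nor its height gives away.
- plug_grip (a point): Centre of the plug's T-handle, on its axis: an upright brass bar 46 mm long (x), 14 mm thick (y), 30 mm tall (z up), its middle about 81 mm above the bench, its underside 16 mm above the block. Grip it across the 14 mm, with 50 N or more so that it does not slip; it takes several grasps. It stays as it is left. Turned back it comes loose.
- seal (a point): Sealing ring hidden in the port, 46 mm above the bench on the plug's axis. When the plug's taper bites, resistance jumps from 0.04 to 0.35 Nm, then climbs 0.6 Nm per rad of further turn, and the ring is squeezed down 0.6 mm per rad: too little to measure well. Snug is about 0.5 Nm (0.25 rad past the bite; 0.08 at least); over 0.7 Nm (0.6 rad) the thread is damaged.
- valve_base: Fixed quarter-turn feed valve: aluminium foot 60 x 110 x 12 mm, steel body 48 mm high, pipe along its y axis. Origin: centre of its underside; the lever's vertical axis is its z axis.
- valve (a joint): Angle of the valve's lever (rad), growing anticlockwise seen from above: 0 = shut, the lever points along the valve base's +x (across the pipe); 1.57 = open at its stop, the lever points along +y, in line with the pipe. Stiff: 0.12 Nm; it stays where it is left.
- valve_tip (a point): Centre of the black upturned tab at the end of the valve's lever, 75 mm from the lever's axis and 78 mm above the bench. The tab is 22 mm along the lever (this frame's x), 12 mm thick across it (y) and 36 mm tall; the flat lever under it is 56 to 62 mm above the bench.
- objective: Bystander: loose steel microscope objective standing near the manifold, 30 mm across, 44 mm tall; origin at its underside.
- spare_plug: Bystander: small loose brass plug with a square head standing near the valve, 24 mm across, 34 mm tall; origin at its underside.
- driver: Bystander: screwdriver lying between manifold and valve; origin at its underside.
There are look-alikes about, which are no part of the job. Leave any brown look-alike of the manifold alone.

How it is judged:
On the way, in this order (a step that is already met when the one before it is completed fails the run):
1. the plug is snug (at least 0.08 rad past the bite) with the valve still shut (distance of seal from where it was at the start of the episode above 5e-05 m and z of plug_grip in the frame of manifold below 0.0803 m and value of joint valve below 0.4 rad), for 0.2 s.
2. the valve's lever is at its open stop (value of joint valve above 1.45 rad), for 0.2 s.
At the end, for the whole second after the job is handed in: The plug is between 0.08 and 0.6 rad past the bite (seal ring squeezed 0.05 to 0.36 mm) and not backed off by more than about 0.5 rad, and the valve's lever is within 0.12 rad of its open stop, at rest and let go (distance of seal from where it was at the start of the episode between 5e-05 and 0.00036 m and z of plug_grip in the frame of manifold below 0.0803 m and value of joint valve above 1.45 rad and velocity of joint valve below 0.05 rad/s); the robot touches nothing.
It fails at once if the plug is overtightened: more than 0.6 rad past the bite (over 0.7 Nm) (distance of seal from where it was at the start of the episode above 0.00036 m).
It fails at once if the valve is opened while the plug is not yet snug (value of joint valve above 0.4 rad and distance of seal from where it was at the start of the episode below 4e-05 m).
It fails at once if a loose bystander is shifted by more than 40 mm (distance of any of objective, spare_plug, driver from where it was at the start of the episode above 0.04 m).
It also fails if it takes over 72 s, if anything falls off the work surface, if the arm or the gripper's body presses on something with over 40 N, if the wrist force passes 120 N, or if a joint passes its speed limit or range.

## Working session

There is one attempt and no reset: what is moved stays moved. The work goes in short steps, Python scripts to look and compute and a tool call to move; the robot and the scene stay as the last step left them, time stands still between calls to the robot, and variables do not carry over. Pictures are saved under pics/ and viewed, about 8 in all and at most 12, crops included, and the job is handed in when it is done.

Besides the shell and the picture viewer there is one more tool, called after "Call:" as name(argument=value, ...) on one line, values as JSON. drive_tool: Moves the arm, as the interface text tells. Its arguments: {"type":"object","properties":{"xyz":{"type":"array"},"turn":{"type":"array"},"hand":{"type":"array"},"squeeze":{"type":"number"}},"required":["xyz","turn","hand"]}

```bash
ls; mkdir -p pics
cat > h.py <<'E'
import numpy as np, cv2
from rig import robot, viewer, order
from scipy.spatial.transform import Rotation as Rn
C={n:viewer.calibration(n) for n in("side","top")}
def ray(n,u,v):
    c=C[n];xd=np.array([(u-c["cx"])/c["fx"],(v-c["cy"])/c["fy"]]);x=xd.copy()
    for _ in range(20): x=xd/(1+c["k1"]*(x@x))
    R=np.array(c["R"]);t=np.array(c["t"]);d=R.T@np.r_[x,1];return -R.T@t,d/np.linalg.norm(d)
def atz(n,u,v,z):
    o,d=ray(n,u,v);return o+d*(z-o[2])/d[2]
def proj(n,X):
    c=C[n];p=np.array(c["R"])@np.array(X)+np.array(c["t"]);x=p[:2]/p[2];x=x*(1+c["k1"]*(x@x));return np.array([c["fx"]*x[0]+c["cx"],c["fy"]*x[1]+c["cy"]])
def tri(a,b):
    o1,d1=ray("side",*a);o2,d2=ray("top",*b)
    s=np.linalg.lstsq(np.c_[d1,-d2],o2-o1,rcond=None)[0];p,q=o1+s[0]*d1,o2+s[1]*d2
    return (p+q)/2,np.linalg.norm(p-q)
def save(n,name,crop=None,k=1):
    im=viewer.grab_frame(n)[:,:,::-1]
    if crop: x,y,w,h=crop;im=im[y:y+h,x:x+w]
    cv2.imwrite("pics/"+name+".png",cv2.resize(im,None,fx=k,fy=k,interpolation=cv2.INTER_CUBIC))
E
python3 - <<'E'
from h import *
np.set_printoptions(precision=3,suppress=True)
print(robot.get_obs())
for n in C: print(n,C[n])
save("side","s0");save("top","t0")
for n in C:
  for th in("manifold","plug_grip","valve_base","valve_tip","objective","spare_plug","driver"):
    for d in viewer.search_frame(th,n)[:3]: print(n,th,np.round(d["extent"]),round(d["confidence"],2))
E
```

```text
pics
{'t': 0.0, 'joint_pos': array([ 1.124,  0.213, -0.035,  1.323,  0.   ,  1.571]), 'joint_velocities': array([ 0.002, -0.001,  0.   ,  0.001, -0.001, -0.   ]), 'effort': array([ -0.004, -68.616,  48.712,   0.018,  -0.   ,  -0.   ]), 'ee_pos': array([0.216, 0.451, 0.253]), 'tcp_rot': array([ 2.658,  1.674, -0.001]), 'ft_force': array([ 0.032,  0.141, -0.005]), 'moment': array([-0.007, -0.007, -0.021]), 'finger_gap': 0.08540202231906213}
side {'fx': 361.7885677385474, 'fy': 361.7885677385474, 'cx': 321.2962554484072, 'cy': 199.43768685954657, 'k1': -0.014560213999514474, 'R': array([[ 0.718, -0.696,  0.001],
       [-0.534, -0.552, -0.64 ],
       [ 0.447,  0.459, -0.768]]), 't': array([-0.4  ,  0.274,  0.535])}
top {'fx': 395.7172871709202, 'fy': 395.7172871709202, 'cx': 320.5331578350088, 'cy': 192.26598602415373, 'k1': -0.09504125216256401, 'R': array([[ 0.016, -1.   , -0.013],
       [-0.994, -0.014, -0.107],
       [ 0.107,  0.014, -0.994]]), 't': array([-0.06 ,  0.519,  1.019])}
side manifold [411. 283. 103.  96.] 0.8
side manifold [356. 204.  77.  72.] 0.72
side manifold [280. 247.  86.  94.] 0.57
side plug_grip [386. 211.  25.  26.] 0.9
side plug_grip [306. 263.  30.  28.] 0.62
side plug_grip [460. 296.  24.  37.] 0.6
side valve_base [215. 105.  49.  64.] 0.69
side valve_tip [231. 106.  34.  31.] 0.76
side objective [413. 208.  17.  18.] 0.53
side spare_plug [198. 148.  12.  17.] 0.7
side driver [286. 178.  48.  36.] 0.74
top manifold [418. 187.  55.  30.] 0.93
top manifold [353. 164.  52.  40.] 0.8
top manifold [342. 232.  55.  28.] 0.66
top plug_grip [366. 239.  13.  17.] 0.69
top plug_grip [442. 193.  12.  18.] 0.65
top plug_grip [374. 172.  10.  15.] 0.63
top valve_base [195. 162.  47.  55.] 0.87
top valve_tip [210. 166.  11.  38.] 0.85
top objective [372. 148.  12.  16.] 0.54
top driver [298. 147.   9.  69.] 0.75
```

```bash
python3 -c "
import cv2,numpy as np
cv2.imwrite('pics/both.png',cv2.resize(np.vstack([cv2.imread('pics/s0.png')[:,:],cv2.imread('pics/t0.png')]),None,fx=.75,fy=.75))"
```

```text
(no output)
```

View pics/s0.png

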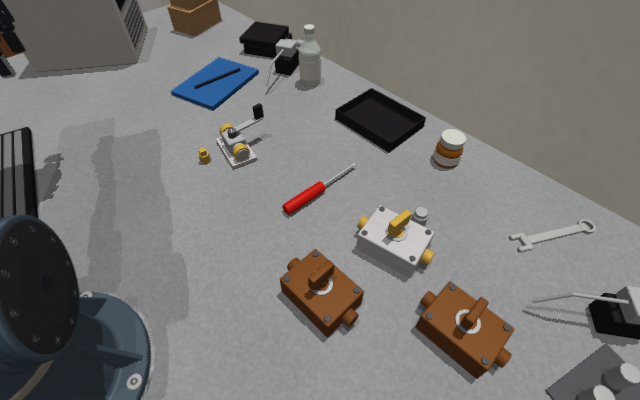

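View pics/t0.png

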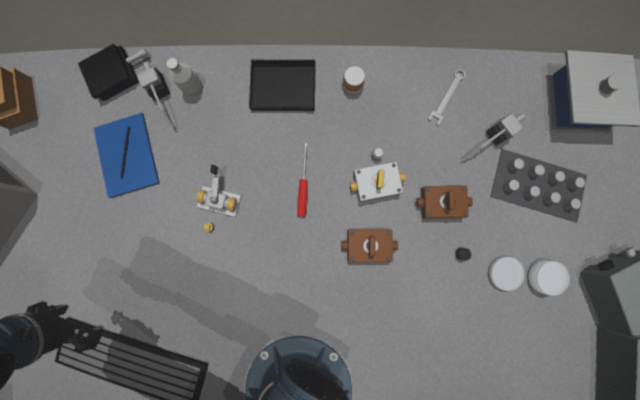

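Candidates for the manifold are aluminium with a brass plug at side (395,238) / top (378,182), brown at side (322,290), and brown at side (465,328). The bare aluminium one fits, because the brown ones are look-alikes. The valve is at side (237,140) / top (218,195). I'll confirm in an enlarged crop.

Run:
```python
from h import *
np.set_printoptions(precision=4,suppress=True)
s=cv2.imread("pics/s0.png");t=cv2.imread("pics/t0.png")
f=lambda im,x,y,w,h,k:cv2.resize(im[y:y+h,x:x+w],(w*k,h*k),interpolation=cv2.INTER_CUBIC)
cv2.imwrite("pics/c0.png",np.vstack([np.hstack([f(s,350,195,95,70,4),f(t,340,140,95,70,4)]),np.hstack([f(s,190,95,95,75,4),f(t,180,155,95,75,4)])]))
for th in("plug_grip","valve_tip","valve_base","manifold","objective","spare_plug"):
  for n in("side","top"):
    if n=="side": viewer.grab_frame(n)
    for d in viewer.masks_of(th,n)[:3]:
      m=d["region"].astype(np.uint8)
      if m.sum()<5: continue
      r=cv2.minAreaRect(cv2.findNonZero(m)); ys,xs=np.nonzero(m)
      print(th,n,round(d["confidence"],2),"c",xs.mean().round(1),ys.mean().round(1),"rect",np.round(cv2.boxPoints(r),1).tolist())
print(proj("top",[.216,.451,.253]),proj("side",[.216,.451,.253]))
print("plug",tri((398.5,224),(379,179.5)),"obj",atz("top",378,156,.03),"tip",tri((258,111),(215,169.5)))
```

```text
plug_grip side 0.95 c 321.3 276.6 rect [[304.0, 280.6000061035156], [328.3999938964844, 258.1000061035156], [342.70001220703125, 273.5], [318.29998779296875, 296.1000061035156]]
plug_grip side 0.8 c 399.1 223.7 rect [[384.20001220703125, 231.89999389648438], [398.70001220703125, 205.0], [413.79998779296875, 213.10000610351562], [399.29998779296875, 240.0]]
plug_grip side 0.59 c 472.7 314.6 rect [[456.0, 319.3999938964844], [481.8999938964844, 296.29998779296875], [493.6000061035156, 309.3999938964844], [467.79998779296875, 332.6000061035156]]
plug_grip top 0.71 c 449.5 200.3 rect [[443.0, 191.0], [454.0, 191.0], [454.0, 209.0], [443.0, 209.0]]
plug_grip top 0.55 c 371.3 246.0 rect [[366.0, 237.0], [375.0, 237.0], [375.0, 255.0], [366.0, 255.0]]
plug_grip top 0.44 c 302.2 193.7 rect [[297.0, 144.0], [307.0, 144.0], [307.0, 216.0], [297.0, 216.0]]
valve_tip side 0.68 c 248.1 120.6 rect [[225.5, 132.39999389648438], [258.1000061035156, 101.0], [269.0, 112.30000305175781], [236.3000030517578, 143.6999969482422]]
valve_tip top 0.72 c 217.6 196.5 rect [[191.39999389648438, 204.199996948242
[... 1418 characters left out ...]
99389648438], [408.1000061035156, 193.6999969482422], [353.29998779296875, 203.8000030517578]]
objective side 0.75 c 419.9 215.8 rect [[409.6000061035156, 218.8000030517578], [416.79998779296875, 204.39999389648438], [431.20001220703125, 211.60000610351562], [424.0, 226.0]]
objective top 0.42 c 377.3 153.7 rect [[370.0, 154.0], [377.5, 146.5], [384.5, 153.5], [377.0, 161.0]]
spare_plug side 0.71 c 204.1 156.8 rect [[199.0, 149.0], [210.0, 149.0], [210.0, 163.0], [199.0, 163.0]]
[ 79.6355 319.8631] [11.9578 59.4142]
plug (array([ 0.5493, -0.2008,  0.0755]), np.float64(0.0010392667157564383)) obj [ 0.6186 -0.2039  0.03  ] tip (array([0.5674, 0.2172, 0.0824]), np.float64(0.0016188311813234773))
```

View pics/c0.png

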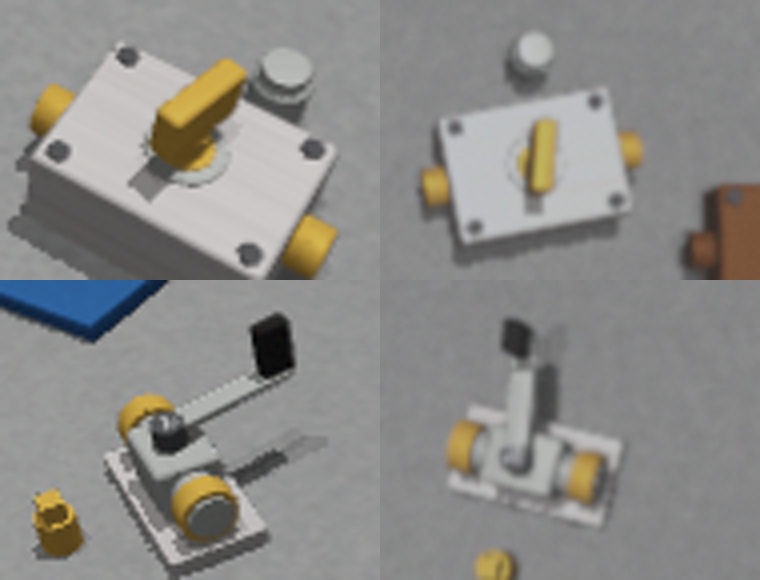

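Run:
```python
from h import *
from scipy.optimize import least_squares
np.set_printoptions(precision=4,suppress=True)
def rz(a): c,s=np.cos(a),np.sin(a);return np.array([[c,-s],[s,c]])
def fit(L,p0):
    def f(p):
        return np.concatenate([proj(n,np.r_[p[:2]+rz(p[2])@[x,y],z])-uv for n,x,y,z,uv in L])
    r=least_squares(f,p0,loss="soft_l1");return r.x,f(r.x).round(1)
a,b=.042,.057
sd=[(379.5,205.5),(433.75,232.5),(415.5,264.5),(360,233.8)];tp=[(355,170),(396.5,162),(403,192),(361.3,200.8)]
mc=[(a,b),(a,-b),(-a,-b),(-a,b)]
L=[("side",*m,.05,np.array(u)) for m,u in zip(mc,sd)]+[("top",*m,.05,np.array(u)) for m,u in zip(mc,tp)]
print("manifold",*fit(L,[.55,-.2,.1]))
a,b=.03,.055
vt=[(203,186.75),(240.5,195),(235.8,216),(197,206.75)];vc=[(a,b),(a,-b),(-a,-b),(-a,b)]
L=[("top",*m,.012,np.array(u)) for m,u in zip(vc,vt)]+[("side",-a,b,.012,np.array((216.25,138.75))),("side",-a,-b,.0,np.array((232.5,168.75))),("side",a,-b,.0,np.array((257,158.75)))]
v,r=fit(L,[.5,.22,-.1]);print("valve",v,r)
tip,e=tri((258,111.75),(214.25,169.25));print("tip",tip,e);d=tip[:2]-v[:2];print(np.hypot(*d),np.arctan2(d[1],d[0])-v[2])
for n,c in(("side",(400,217)),("top",(381,178.8))): print(n,"plug top",atz(n,*c,.096))
print(tri((400,217),(381,178.8)))
# handle long axis from top-view ends, side-view ends
for n,p,q in(("top",(542/4+340-95,120/4+140),(538/4+340-95,190/4+140)),("side",(237/4+350,64/4+195),(168/4+350,111/4+195))):
    A,B=atz(n,*p,.096),atz(n,*q,.096);print(A,B,np.linalg.norm(A-B),np.degrees(np.arctan2(*(A-B)[1::-1])))
print("objective",tri((421.5,211),(377.8,152.5)), "spare",tri((203,152),(209,226)))
R=Rn.from_rotvec(robot.get_obs()["tcp_rot"]).as_matrix();print(R)
```

```text
manifold [ 0.5485 -0.2029  0.2054] [ 0.  -1.1  1.8 -0.5  0.3  1.7 -2.8  0.7 -1.1 -0.6  0.1 -0.7  0.4  0.7
 -0.9  0.2]
valve [ 0.494   0.2238 -0.2291] [-0.8 -1.5  0.2 -0.  -0.9  0.5 -0.7 -0.1 -0.9  0.1  1.1  1.7  0.8  2.2]
tip [0.5689 0.2204 0.0779] 0.0012882011011482015
0.07499686555013822 0.18375461159762188
side plug top [ 0.5489 -0.2007  0.096 ]
top plug top [ 0.5478 -0.2026  0.096 ]
(array([ 0.5472, -0.2019,  0.0988]), np.float64(0.0007568478296756223))
[ 0.5699 -0.2014  0.096 ] [ 0.526  -0.1988  0.096 ] 0.04394267326280402 -3.329969906039044
[ 0.5707 -0.2037  0.096 ] [ 0.5296 -0.1988  0.096 ] 0.04135222249104014 -6.825055668607147
objective (array([ 0.6253, -0.202 ,  0.0457]), np.float64(0.0016572126864945452)) spare (array([0.4238, 0.2415, 0.0323]), np.float64(0.0032878201602097325))
[[ 0.4321  0.9018  0.    ]
 [ 0.9018 -0.4321 -0.0001]
 [-0.      0.0001 -1.    ]]
```

Call:
drive_tool(xyz=[[-445, 581, 53], [-445, 581, 53], [-445, 581, 53], [-445, 581, 53], [-445, 581, 53], [-445, 581, 53], [-445, 581, 53], [-445, 581, 53], [-445, 581, 53], [-445, 581, 53]], turn=[[0, 0, -20], [0, 0, -20], [0, 0, -20], [0, 0, -20], [0, 0, -20], [0, 0, -20], [0, 0, -20], [0, 0, -20], [0, 0, -20], [0, 0, -20]], hand=[0, 0, 0, 0, 0, 0, 0, 0, 0, 0], squeeze=80)

```text
t: 2.7
ee_pos: [0.4392, 0.0112, 0.2179]
tcp_rot: [2.327, 2.11, 0.001]
ft_force: [1.1, 1.0, -0.5]
finger_gap: 0.0854
```

```bash
cat > go.py <<'E'
# print state; with args x y z yaw(deg of tool x): tool-frame shift and turn to get there
import sys
from h import *
np.set_printoptions(precision=3,suppress=True)
o=robot.get_obs();R=Rn.from_rotvec(o["tcp_rot"]).as_matrix()
print("t",o["t"],"q",o["joint_pos"],"p",o["ee_pos"],"yaw",np.degrees(np.arctan2(R[1,0],R[0,0])).round(1),"F",o["ft_force"],"M",o["moment"],"gap",o["finger_gap"])
if len(sys.argv)>4:
    x=list(map(float,sys.argv[1:5]));D=R.T@Rn.from_euler("z",x[3],degrees=True).as_matrix()@np.diag([1,-1,-1])
    print("shift",(R.T@(np.array(x[:3])-o["ee_pos"])*1e3).round(1),"turn",np.degrees(Rn.from_matrix(D).as_rotvec()).round(1))
E
python3 go.py .548 -.2015 .2 85
```

```text
t 2.7 q [ 0.025  0.098 -0.26   1.211  0.     0.123] p [0.439 0.011 0.218] yaw 84.4 F [ 1.063  1.038 -0.537] M [ 0.065 -0.053 -0.031] gap 0.0854299139710733
shift [-201.1  129.    17.9] turn [ 0.  -0.  -0.6]
```

Call:
drive_tool(xyz=[[-201, 129, 20], [-201, 129, 20], [-201, 129, 20], [-201, 129, 20], [-201, 129, 20], [-201, 129, 20], [-201, 129, 20], [-201, 129, 20], [-201, 129, 20], [-201, 129, 20]], turn=[[0, 0, 0], [0, 0, 0], [0, 0, 0], [0, 0, 0], [0, 0, 0], [0, 0, 0], [0, 0, 0], [0, 0, 0], [0, 0, 0], [0, 0, 0]], hand=[0, 0, 0, 0, 0, 0, 0, 0, 0, 0])

```text
t: 3.7
ee_pos: [0.5474, -0.1984, 0.1983]
tcp_rot: [2.326, 2.111, 0.0]
ft_force: [-0.5, -0.1, 0.4]
finger_gap: 0.0854
```

```bash
python3 go.py .548 -.2015 .085 85
```

```text
t 3.7 q [-0.348  0.397  0.079  1.252  0.    -0.251] p [ 0.547 -0.198  0.198] yaw 84.5 F [-0.501 -0.12   0.356] M [ 0.038 -0.025  0.018] gap 0.08537089052401274
shift [ -3.    0.8 113.3] turn [ 0.   0.  -0.5]
```

Call:
drive_tool(xyz=[[0, 0, 40], [0, 0, 70], [0, 0, 70], [0, 0, 70]], turn=[[0, 0, 0], [0, 0, 0], [0, 0, 0], [0, 0, 0]], hand=[0, 0, 0, 0])

```text
t: 4.1
ee_pos: [0.5474, -0.1989, 0.1287]
tcp_rot: [-2.327, -2.111, 0.0]
ft_force: [-0.0, -0.6, 0.9]
finger_gap: 0.0857
```

```bash
python3 go.py .548 -.2015 .085 85
python3 - <<'E'
from h import *
save("side","s1",(340,150,130,120),5)
E
```

```text
t 4.1 q [-0.349  0.432 -0.049  1.09   0.    -0.251] p [ 0.547 -0.199  0.129] yaw 84.4 F [-0.039 -0.552  0.918] M [-0.018 -0.05  -0.012] gap 0.08570647002714232
shift [-2.5  0.8 43.7] turn [-0.  -0.  -0.6]
```

View pics/s1.png

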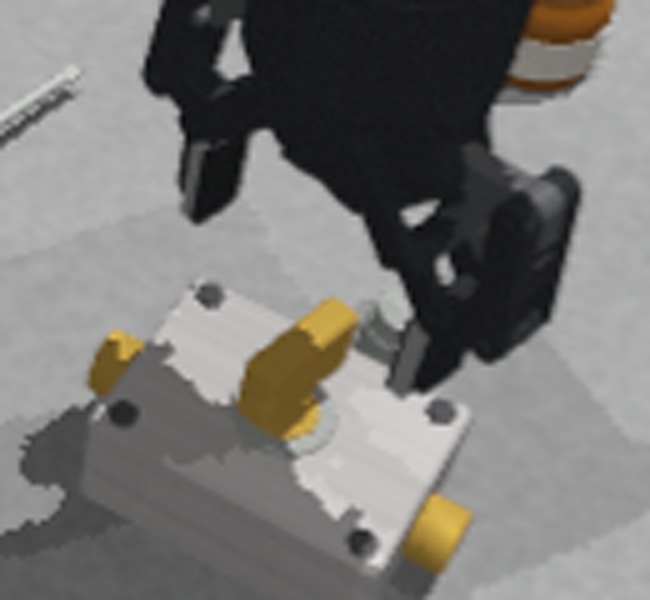

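The crop shows the two fingers at (210,180) and (430,350), either side of the brass handle at (300,370) and aligned with it. Now I'll descend and close.

Call:
drive_tool(xyz=[[-2, 1, 30], [-2, 1, 44], [-2, 1, 44], [-2, 1, 44], [-2, 1, 44], [-2, 1, 44], [-2, 1, 44], [-2, 1, 44], [-2, 1, 44], [-2, 1, 44]], turn=[[0, 0, 0], [0, 0, 0], [0, 0, 0], [0, 0, 0], [0, 0, 0], [0, 0, 0], [0, 0, 0], [0, 0, 0], [0, 0, 0], [0, 0, 0]], hand=[0, 0, 0, 1, 1, 1, 1, 1, 1, 1], squeeze=80)

```text
t: 5.15
ee_pos: [0.5485, -0.2014, 0.0843]
tcp_rot: [2.327, 2.11, 0.001]
ft_force: [-0.7, -0.0, 5.7]
finger_gap: 0.0131
```

```bash
python3 go.py .548 -.2015 .085 85
```

```text
t 5.15 q [-0.352  0.467 -0.113  0.99   0.    -0.254] p [ 0.549 -0.201  0.084] yaw 84.4 F [-0.71  -0.011  5.725] M [0.091 0.173 0.058] gap 0.013098635543026071
shift [-0.1 -0.5 -0.7] turn [ 0.   0.  -0.6]
```

Gripped cleanly (gap 13 mm, no lateral load). Next is turning clockwise, which is + about tool z.

Call:
drive_tool(xyz=[[0, 0, 0], [0, 0, 0], [0, 0, 0], [0, 0, 0], [0, 0, 0], [0, 0, 0], [0, 0, 0], [0, 0, 0], [0, 0, 0], [0, 0, 0]], turn=[[0, 0, 3], [0, 0, 7], [0, 0, 11], [0, 0, 15], [0, 0, 19], [0, 0, 23], [0, 0, 27], [0, 0, 30], [0, 0, 30], [0, 0, 30]], hand=[1, 1, 1, 1, 1, 1, 1, 1, 1, 1])

```text
t: 6.15
ee_pos: [0.5485, -0.2013, 0.0841]
tcp_rot: [2.793, 1.438, 0.001]
ft_force: [0.9, 1.3, 5.3]
finger_gap: 0.0131
```

```bash
python3 go.py
```

```text
t 6.15 q [-0.352  0.467 -0.113  0.99   0.     0.268] p [ 0.549 -0.201  0.084] yaw 54.5 F [0.887 1.313 5.25 ] M [ 0.485 -0.107 -0.061] gap 0.013067166207324685
```

Call:
drive_tool(xyz=[[0, 0, 0], [0, 0, 0], [0, 0, 0], [0, 0, 0], [0, 0, 0], [0, 0, 0], [0, 0, 0], [0, 0, 0], [0, 0, 0], [0, 0, 0]], turn=[[0, 0, 4], [0, 0, 8], [0, 0, 12], [0, 0, 16], [0, 0, 20], [0, 0, 24], [0, 0, 28], [0, 0, 32], [0, 0, 36], [0, 0, 40]], hand=[1, 1, 1, 1, 1, 1, 1, 1, 1, 1])

```text
t: 7.15
ee_pos: [0.5487, -0.2012, 0.084]
tcp_rot: [-3.117, -0.392, -0.001]
ft_force: [2.8, 2.6, 2.4]
finger_gap: 0.0129
```

```bash
python3 go.py
```

```text
t 7.15 q [-0.352  0.468 -0.113  0.99   0.001  0.968] p [ 0.549 -0.201  0.084] yaw 14.4 F [2.754 2.63  2.428] M [ 0.572 -0.538  0.009] gap 0.012851959517755349
```

Call:
drive_tool(xyz=[[0, 0, 0], [0, 0, 0], [0, 0, 0], [0, 0, 0]], turn=[[0, 0, 3], [0, 0, 6], [0, 0, 9], [0, 0, 10]], hand=[1, 1, 1, 1])

```text
t: 7.55
ee_pos: [0.5487, -0.2012, 0.0839]
tcp_rot: [-3.139, -0.121, -0.001]
ft_force: [4.1, 2.4, 2.2]
finger_gap: 0.0133
```

```bash
python3 go.py;  python3 - <<'E'
from h import *
save("side","s2",(340,150,130,120),5)
E
```

```text
t 7.55 q [-0.352  0.468 -0.113  0.99   0.001  1.142] p [ 0.549 -0.201  0.084] yaw 4.4 F [4.062 2.386 2.167] M [ 0.709 -0.809  0.091] gap 0.013251812744313664
```

View pics/s2.png

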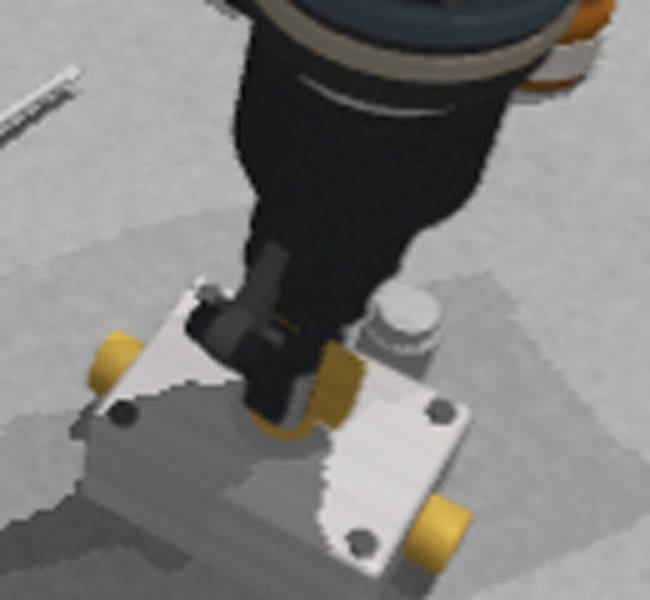

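The handle's end at (340,390) now points to −y, so it followed the jaws. The objective at (405,320) hasn't moved. I'll continue in small steps and watch Mz.

Call:
drive_tool(xyz=[[0, 0, 0], [0, 0, 0], [0, 0, 0], [0, 0, 0]], turn=[[0, 0, 3], [0, 0, 6], [0, 0, 9], [0, 0, 10]], hand=[1, 1, 1, 1])

```text
t: 8.0
ee_pos: [0.5487, -0.2012, 0.0839]
tcp_rot: [-3.138, 0.153, -0.001]
ft_force: [4.0, 3.2, 1.7]
finger_gap: 0.0131
```

```bash
python3 go.py
```

```text
t 8.0 q [-0.352  0.468 -0.113  0.99   0.001  1.316] p [ 0.549 -0.201  0.084] yaw -5.6 F [4.036 3.171 1.743] M [ 0.717 -0.965 -0.002] gap 0.013085481351317046
```

Call:
drive_tool(xyz=[[0, 0, 0], [0, 0, 0], [0, 0, 0], [0, 0, 0]], turn=[[0, 0, 2], [0, 0, 4], [0, 0, 5], [0, 0, 5]], hand=[1, 1, 1, 1])

```text
t: 8.4
ee_pos: [0.5487, -0.2012, 0.0839]
tcp_rot: [-3.128, 0.287, -0.001]
ft_force: [4.3, 3.3, 0.9]
finger_gap: 0.0129
```

```bash
python3 go.py
```

```text
t 8.4 q [-0.352  0.468 -0.113  0.99   0.001  1.402] p [ 0.549 -0.201  0.084] yaw -10.5 F [4.327 3.257 0.908] M [ 0.734 -1.048  0.004] gap 0.012873284016391137
```

Still free at 95°.

Call:
drive_tool(xyz=[[0, 0, 0], [0, 0, 0], [0, 0, 0], [0, 0, 0]], turn=[[0, 0, 3], [0, 0, 6], [0, 0, 9], [0, 0, 10]], hand=[1, 1, 1, 1])

```text
t: 8.8
ee_pos: [0.5488, -0.2013, 0.0839]
tcp_rot: [-3.091, 0.561, -0.001]
ft_force: [4.7, 3.6, -0.1]
finger_gap: 0.0129
```

```bash
python3 go.py
```

```text
t 8.8 q [-0.352  0.468 -0.113  0.989  0.001  1.578] p [ 0.549 -0.201  0.084] yaw -20.6 F [ 4.69   3.577 -0.135] M [ 0.686 -1.124  0.069] gap 0.012942800365585818
```

Call:
drive_tool(xyz=[[0, 0, 0], [0, 0, 0], [0, 0, 0], [0, 0, 0]], turn=[[0, 0, 3], [0, 0, 6], [0, 0, 9], [0, 0, 10]], hand=[1, 1, 1, 1])

```text
t: 9.2
ee_pos: [0.5488, -0.2012, 0.0838]
tcp_rot: [-3.03, 0.828, -0.001]
ft_force: [5.2, 2.7, -0.4]
finger_gap: 0.0132
```

```bash
python3 go.py
```

```text
t 9.2 q [-0.352  0.468 -0.113  0.989  0.001  1.753] p [ 0.549 -0.201  0.084] yaw -30.6 F [ 5.202  2.701 -0.442] M [ 0.639 -1.273  0.028] gap 0.013181725713653596
```

Call:
drive_tool(xyz=[[0, 0, 0], [0, 0, 0], [0, 0, 0], [0, 0, 0]], turn=[[0, 0, 3], [0, 0, 6], [0, 0, 9], [0, 0, 10]], hand=[1, 1, 1, 1])

```text
t: 9.6
ee_pos: [0.5488, -0.2013, 0.0838]
tcp_rot: [-2.946, 1.089, -0.001]
ft_force: [4.9, 2.1, -1.3]
finger_gap: 0.0128
```

```bash
python3 go.py
```

```text
t 9.6 q [-0.352  0.468 -0.113  0.989  0.001  1.927] p [ 0.549 -0.201  0.084] yaw -40.6 F [ 4.903  2.121 -1.303] M [ 0.571 -1.41   0.063] gap 0.012840550939680211
```

Call:
drive_tool(xyz=[[0, 0, 0], [0, 0, 0], [0, 0, 0], [0, 0, 0]], turn=[[0, 0, 3], [0, 0, 6], [0, 0, 9], [0, 0, 10]], hand=[1, 1, 1, 1])

```text
t: 10.0
ee_pos: [0.5488, -0.2013, 0.0838]
tcp_rot: [-2.84, 1.342, -0.001]
ft_force: [5.8, 1.9, -2.6]
finger_gap: 0.0128
```

```bash
python3 go.py
```

```text
t 10.0 q [-0.352  0.468 -0.113  0.989  0.001  2.102] p [ 0.549 -0.201  0.084] yaw -50.6 F [ 5.804  1.882 -2.559] M [ 0.519 -1.543  0.036] gap 0.012797639570347425
```

Call:
drive_tool(xyz=[[0, 0, 0], [0, 0, 0], [0, 0, 0], [0, 0, 0]], turn=[[0, 0, 3], [0, 0, 6], [0, 0, 9], [0, 0, 10]], hand=[1, 1, 1, 1])

```text
t: 10.4
ee_pos: [0.5489, -0.2013, 0.0837]
tcp_rot: [-2.712, 1.584, -0.001]
ft_force: [6.5, 1.8, -2.3]
finger_gap: 0.0127
```

```bash
python3 go.py
```

```text
t 10.4 q [-0.352  0.468 -0.113  0.989  0.001  2.276] p [ 0.549 -0.201  0.084] yaw -60.6 F [ 6.548  1.798 -2.347] M [ 0.429 -1.511  0.374] gap 0.012695288829559497
```

The taper has bitten (Mz 0.37). I'll go a little further.

Call:
drive_tool(xyz=[[0, 0, 0], [0, 0, 0], [0, 0, 0], [0, 0, 0]], turn=[[0, 0, 2], [0, 0, 4], [0, 0, 7], [0, 0, 7]], hand=[1, 1, 1, 1])

```text
t: 10.8
ee_pos: [0.5489, -0.2014, 0.0838]
tcp_rot: [-2.611, 1.746, -0.001]
ft_force: [6.1, 1.5, -3.0]
finger_gap: 0.0125
```

```bash
python3 go.py;python3 go.py
```

```text
t 10.8 q [-0.352  0.468 -0.113  0.989  0.     2.398] p [ 0.549 -0.201  0.084] yaw -67.6 F [ 6.107  1.476 -2.967] M [ 0.355 -1.642  0.334] gap 0.012535272336201287
t 10.8 q [-0.352  0.468 -0.113  0.989  0.     2.398] p [ 0.549 -0.201  0.084] yaw -67.6 F [ 6.107  1.476 -2.967] M [ 0.355 -1.642  0.334] gap 0.012535272336201287
```

Run:
```python
from h import *
m=[]
for i in range(10): viewer.grab_frame("top");m.append(robot.get_obs()["moment"][2])
print(np.round(m,3),np.mean(m))
save("side","s3",(340,150,130,120),5)
```

```text
[0.274 0.256 0.373 0.229 0.28  0.305 0.266 0.231 0.216 0.215] 0.26434764054459803
```

View pics/s3.png

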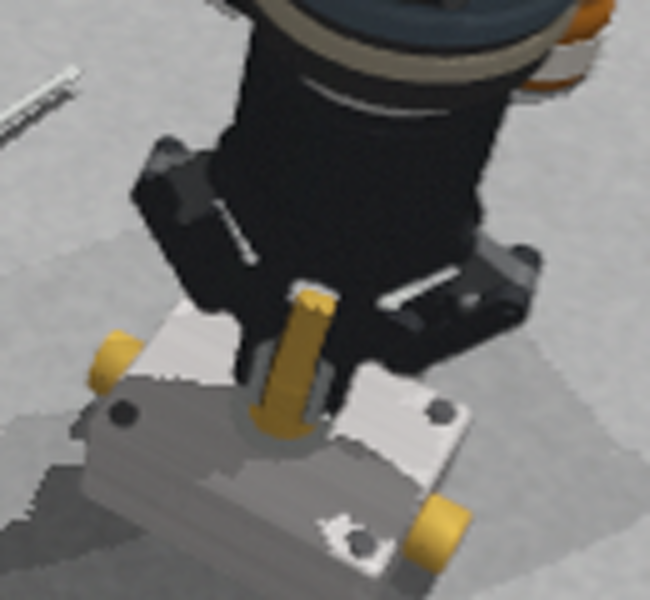

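Call:
drive_tool(xyz=[[0, 0, 0], [0, 0, 0], [0, 0, 0], [0, 0, 0], [0, 0, 0]], turn=[[0, 0, 0], [0, 0, 0], [0, 0, 2], [0, 0, 4], [0, 0, 5]], hand=[1, 1, 1, 1, 1], squeeze=120)

```text
t: 11.85
ee_pos: [0.5489, -0.2014, 0.0838]
tcp_rot: [-2.533, 1.858, -0.001]
ft_force: [6.1, 1.7, -2.1]
finger_gap: 0.0124
```

```bash
python3 go.py;python3 - <<'E'
from h import *
m=[]
for i in range(4): viewer.grab_frame("top");m.append(robot.get_obs()["moment"][2])
print(np.round(m,3),np.mean(m))
E
```

```text
t 11.85 q [-0.352  0.468 -0.113  0.989  0.     2.485] p [ 0.549 -0.201  0.084] yaw -72.5 F [ 6.085  1.737 -2.079] M [ 0.331 -1.586  0.473] gap 0.01244004997969625
[0.472 0.405 0.424 0.392] 0.4233964770308886
```

Call:
drive_tool(xyz=[[0, 0, 0], [0, 0, 0], [0, 0, 0]], turn=[[0, 0, 1], [0, 0, 3], [0, 0, 3]], hand=[1, 1, 1])

```text
t: 12.35
ee_pos: [0.5489, -0.2014, 0.0838]
tcp_rot: [-2.483, 1.923, -0.002]
ft_force: [6.3, 1.7, -2.3]
finger_gap: 0.0123
```

```bash
python3 go.py;python3 - <<'E'
from h import *
m=[]
for i in range(3): viewer.grab_frame("top");m.append(robot.get_obs()["moment"][2])
print(np.round(m,3),np.mean(m))
E
```

```text
t 12.35 q [-0.352  0.468 -0.113  0.989  0.     2.537] p [ 0.549 -0.201  0.084] yaw -75.5 F [ 6.338  1.678 -2.334] M [ 0.351 -1.564  0.406] gap 0.012316216653810053
[0.394 0.338 0.411] 0.3810611683917862
```

Torque reads 0.4–0.47, but the falling values hint at pad creep. I'll open, lift and look at the handle's actual angle.

Call:
drive_tool(xyz=[[0, 0, 0], [0, 0, 0], [0, 0, 0], [0, 0, 0], [0, 0, -40], [0, 0, -80], [0, 0, -120], [0, 0, -160], [0, 0, -160]], turn=[[0, 0, 0], [0, 0, 0], [0, 0, 0], [0, 0, 0], [0, 0, 0], [0, 0, 0], [0, 0, 0], [0, 0, 0], [0, 0, 0]], hand=[0, 0, 0, 0, 0, 0, 0, 0, 0])

```text
t: 13.4
ee_pos: [0.5499, -0.2021, 0.2493]
tcp_rot: [-2.481, 1.924, -0.011]
ft_force: [0.7, -0.9, 0.1]
finger_gap: 0.0855
```

```bash
python3 go.py;python3 - <<'E'
from h import *
save("side","s4",(350,195,95,70),8)
im=viewer.grab_frame("side")
for d in viewer.masks_of("plug_grip","side")[:4]: print(np.round(d["extent"]),d["confidence"])
# predicted handle top outline for hypotheses of yaw
P=np.array([.5483,-.2013])
for a in(-155,-160,-165,-170):
    c,s=np.cos(np.radians(a)),np.sin(np.radians(a))
    print(a,[((proj("side",np.r_[P+np.array([c*x-s*y,s*x+c*y]),.0952])-[350,195])*8).round().tolist() for x,y in((.023,.007),(.023,-.007),(-.023,-.007),(-.023,.007))])
E
```

```text
t 13.4 q [-0.352  0.389  0.195  1.369 -0.     2.538] p [ 0.55  -0.202  0.249] yaw -75.6 F [ 0.707 -0.878  0.099] M [-0.025 -0.068  0.042] gap 0.08546027381706545
[305. 261.  29.  27.] 0.86
[459. 296.  29.  34.] 0.76
[391. 208.  20.  31.] 0.62
-155 [[408.0, 274.0], [342.0, 254.0], [392.0, 93.0], [456.0, 111.0]]
-160 [[398.0, 273.0], [334.0, 249.0], [402.0, 94.0], [464.0, 116.0]]
-165 [[388.0, 272.0], [326.0, 243.0], [412.0, 96.0], [472.0, 122.0]]
-170 [[378.0, 269.0], [318.0, 237.0], [421.0, 98.0], [479.0, 128.0]]
```

View pics/s4.png

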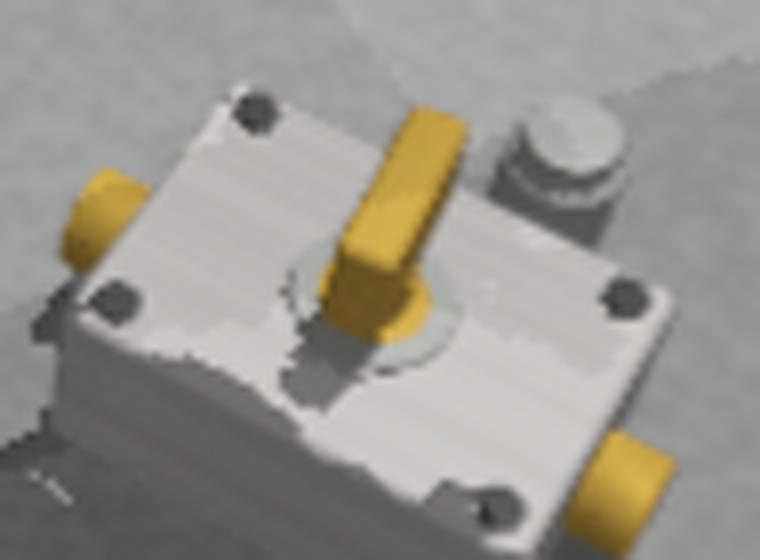

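Handle yaw from its top edges is about −162°, against −165.6° for the jaws. So the plug turned about 157°, and the bite came at 135–145°. That puts it roughly 0.2–0.35 rad past the bite, and the 0.47 Nm peak agrees, so it's snug. The objective is untouched. Now the valve.

```bash
python3 go.py .569 .2204 .2 87.4
```

```text
t 13.55 q [-0.352  0.392  0.185  1.364 -0.     2.538] p [ 0.548 -0.201  0.243] yaw -75.6 F [-0.17   0.798 -0.146] M [-0.015  0.042  0.006] gap 0.08561801074221953
shift [-403.3 -125.2   43.4] turn [  -0.    0. -163.]
```

Call:
drive_tool(xyz=[[-403, -125, 43], [-403, -125, 43], [-403, -125, 43], [-403, -125, 43], [-403, -125, 43], [-403, -125, 43], [-403, -125, 43], [-403, -125, 43], [-403, -125, 43], [-403, -125, 43]], turn=[[0, 0, -163], [0, 0, -163], [0, 0, -163], [0, 0, -163], [0, 0, -163], [0, 0, -163], [0, 0, -163], [0, 0, -163], [0, 0, -163], [0, 0, -163]], hand=[0, 0, 0, 0, 0, 0, 0, 0, 0, 0], squeeze=25)

```text
t: 14.55
ee_pos: [0.5678, 0.2231, 0.1983]
tcp_rot: [3.127, 0.299, -0.005]
ft_force: [-0.2, -0.9, -0.3]
finger_gap: 0.0854
```

```bash
python3 go.py .569 .2204 .2 87.4
```

```text
t 14.55 q [0.374 0.46  0.174 1.288 0.    1.754] p [0.568 0.223 0.198] yaw 10.9 F [-0.222 -0.937 -0.267] M [-0.084 -0.008  0.004] gap 0.08537282882603822
shift [ 0.6  2.9 -1.7] turn [ -0.1   0.2 -76.5]
```

Call:
drive_tool(xyz=[[0, 0, 0], [0, 0, 0], [0, 0, 0], [0, 0, 0], [0, 0, 0], [0, 0, 0], [0, 0, 0], [0, 0, 0], [0, 0, 0], [0, 0, 0]], turn=[[0, 0, -77], [0, 0, -77], [0, 0, -77], [0, 0, -77], [0, 0, -77], [0, 0, -77], [0, 0, -77], [0, 0, -77], [0, 0, -77], [0, 0, -77]], hand=[0, 0, 0, 0, 0, 0, 0, 0, 0, 0])

```text
t: 15.55
ee_pos: [0.5684, 0.2198, 0.1994]
tcp_rot: [-2.269, -2.172, 0.003]
ft_force: [0.1, -0.0, -0.2]
finger_gap: 0.0857
```

```bash
python3 go.py .569 .2204 .09 87.4
```

```text
t 15.55 q [ 0.369  0.457  0.173  1.288 -0.     0.413] p [0.568 0.22  0.199] yaw 87.5 F [ 0.109 -0.012 -0.222] M [ 0.01   0.017 -0.035] gap 0.08567951290267627
shift [  0.8   0.8 109.4] turn [-0.1  0.1  0.1]
```

Call:
drive_tool(xyz=[[1, 1, 40], [1, 1, 70], [1, 1, 95], [1, 1, 109], [1, 1, 109], [1, 1, 109], [1, 1, 109]], turn=[[0, 0, 0], [0, 0, 0], [0, 0, 0], [0, 0, 0], [0, 0, 0], [0, 0, 0], [0, 0, 0]], hand=[0, 0, 0, 0, 0, 0.5, 0.5])

```text
t: 16.25
ee_pos: [0.5706, 0.2212, 0.0927]
tcp_rot: [2.274, 2.167, 0.002]
ft_force: [0.8, -0.3, -0.6]
finger_gap: 0.0591
```

```bash
python3 go.py .569 .2204 .09 87.4;python3 - <<'E'
from h import *
save("side","s5",(190,60,110,120),5)
E
```

```text
t 16.25 q [ 0.37   0.513 -0.015  1.041 -0.     0.418] p [0.571 0.221 0.093] yaw 87.3 F [ 0.769 -0.263 -0.609] M [-0.038 -0.073  0.078] gap 0.05906952433966029
shift [-0.9 -1.6  2.7] turn [ 0.1 -0.  -0.1]
```

View pics/s5.png

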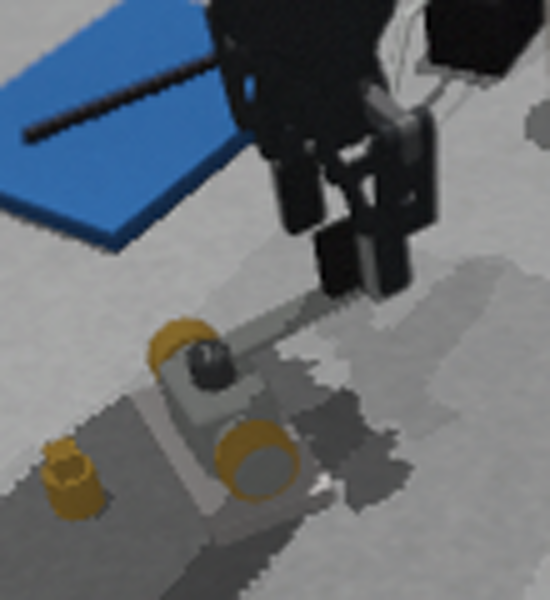

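The tab at (337,258) sits between the fingers at (300,190) and (385,260). Closing gently.

Call:
drive_tool(xyz=[[0, 0, 0], [0, 0, 0], [0, 0, 0], [0, 0, 0], [0, 0, 0], [0, 0, 0]], turn=[[0, 0, 0], [0, 0, 0], [0, 0, 0], [0, 0, 0], [0, 0, 0], [0, 0, 0]], hand=[1, 1, 1, 1, 1, 1], squeeze=25)

```text
t: 16.9
ee_pos: [0.5704, 0.2212, 0.0922]
tcp_rot: [2.272, 2.169, 0.001]
ft_force: [0.5, 2.3, 5.5]
finger_gap: 0.0114
```

```bash
python3 go.py
python3 - <<'E'
from h import *
# arc waypoints in the current tool frame; ccw by a deg about C
C0=np.array([.494,.2238]);o=robot.get_obs();R=Rn.from_rotvec(o["tcp_rot"]).as_matrix();p=o["ee_pos"]
d=p[:2]-C0;print("r",np.hypot(*d),"ang",np.degrees(np.arctan2(d[1],d[0])),"target",np.degrees(1.571-.229))
d=d/np.hypot(*d)*.075
for a in range(5,95,5):
    q=Rn.from_euler("z",a,degrees=True).as_matrix()[:2,:2]@d+C0
    print(a,(R.T@(np.r_[q,p[2]]-p)*1e3).round().astype(int).tolist())
E
```

```text
t 16.9 q [ 0.37   0.514 -0.016  1.04   0.     0.416] p [0.57  0.221 0.092] yaw 87.3 F [0.483 2.334 5.516] M [ 0.413  0.132 -0.252] gap 0.011402047308228972
r 0.07644421464154513 ang -1.9272187148771522 target 76.89093610655647
5 [7, -2, 0]
10 [13, -3, 0]
15 [19, -4, 0]
20 [26, -6, 0]
25 [32, -9, 0]
30 [37, -12, 0]
35 [43, -16, 0]
40 [48, -20, 0]
45 [53, -24, 0]
50 [57, -29, 0]
55 [61, -34, 0]
60 [64, -40, 0]
65 [67, -46, 0]
70 [70, -52, 0]
75 [72, -58, 0]
80 [73, -64, 0]
85 [74, -71, 0]
90 [74, -77, 0]
```

Call:
drive_tool(xyz=[[7, -1, 0], [13, -2, 0], [19, -4, 0], [26, -6, 0], [32, -9, 0], [37, -12, 0], [43, -16, 0], [48, -20, 0], [48, -20, 0], [48, -20, 0]], turn=[[0, 0, -5], [0, 0, -10], [0, 0, -15], [0, 0, -20], [0, 0, -25], [0, 0, -30], [0, 0, -35], [0, 0, -40], [0, 0, -40], [0, 0, -40]], hand=[1, 1, 1, 1, 1, 1, 1, 1, 1, 1])

```text
t: 17.9
ee_pos: [0.5546, 0.2717, 0.0925]
tcp_rot: [1.391, 2.814, 0.008]
ft_force: [15.5, 12.4, -6.3]
finger_gap: 0.0117
```

```bash
cat > arc.py <<'E'
from h import *
C0=np.array([.494,.2238]);o=robot.get_obs();R=Rn.from_rotvec(o["tcp_rot"]).as_matrix();p=o["ee_pos"]
d=p[:2]-C0;print("r",np.hypot(*d),"ang",np.degrees(np.arctan2(d[1],d[0])))
d=d/np.hypot(*d)*.075
for a in range(5,55,5):
    q=Rn.from_euler("z",a,degrees=True).as_matrix()[:2,:2]@d+C0
    print(a,(R.T@(np.r_[q,p[2]]-p)*1e3).round().astype(int).tolist(),end=" ")
E
python3 go.py; python3 arc.py
```

```text
t 17.9 q [ 0.455  0.521 -0.003  1.041  0.001 -0.198] p [0.555 0.272 0.092] yaw 127.4 F [15.543 12.393 -6.26 ] M [ 2.432 -2.863  0.047] gap 0.01170407605666813
r 0.07726590617429956 ang 38.328226362663116
5 [6, -3, 0] 10 [13, -4, 0] 15 [19, -5, 0] 20 [26, -7, 0] 25 [32, -10, 0] 30 [37, -13, 0] 35 [43, -17, 0] 40 [48, -21, 0] 45 [53, -25, 0] 50 [57, -30, 0]
```

Call:
drive_tool(xyz=[[6, 2, 0], [13, 2, 0], [19, 1, 0], [26, -1, 0], [32, -4, 0], [37, -8, 0], [39, -9, 0], [39, -9, 0]], turn=[[0, 0, -5], [0, 0, -10], [0, 0, -15], [0, 0, -20], [0, 0, -25], [0, 0, -30], [0, 0, -32], [0, 0, -32]], hand=[1, 1, 1, 1, 1, 1, 1, 1])

```text
t: 18.7
ee_pos: [0.5215, 0.2968, 0.0923]
tcp_rot: [-0.56, -3.091, -0.004]
ft_force: [-2.0, 9.4, 4.0]
finger_gap: 0.0115
```

```bash
python3 go.py; python3 arc.py
```

```text
t 18.7 q [ 0.516  0.49  -0.054  1.025  0.002 -0.696] p [0.521 0.297 0.092] yaw 159.5 F [-2.017  9.442  4.045] M [ 1.781  0.418 -0.249] gap 0.011455913997202557
r 0.07795575888045043 ang 69.38056585792502
5 [7, -3, 0] 10 [13, -4, 0] 15 [19, -5, 0] 20 [26, -7, 0] 25 [32, -10, 0] 30 [38, -13, 0] 35 [43, -16, 0] 40 [48, -20, 0] 45 [53, -25, 0] 50 [58, -30, 0]
```

Call:
drive_tool(xyz=[[4, 0, 0], [7, 0, 0], [10, 0, 0], [10, 0, 0]], turn=[[0, 0, -3], [0, 0, -5], [0, 0, -7], [0, 0, -7]], hand=[1, 1, 1, 1])

```text
t: 19.1
ee_pos: [0.5122, 0.2997, 0.0922]
tcp_rot: [0.371, 3.119, 0.002]
ft_force: [-0.6, 6.2, 5.0]
finger_gap: 0.0117
```

```bash
python3 go.py; python3 arc.py
```

```text
t 19.1 q [ 0.529  0.478 -0.074  1.018  0.001 -0.805] p [0.512 0.3   0.092] yaw 166.4 F [-0.611  6.214  4.978] M [ 1.107  0.215 -0.04 ] gap 0.011702461999730992
r 0.07807019812230263 ang 76.49863134381228
5 [7, -3, 0] 10 [13, -4, 0] 15 [19, -6, 0] 20 [26, -8, 0] 25 [32, -10, 0] 30 [37, -13, 0] 35 [43, -17, 0] 40 [48, -21, 0] 45 [53, -25, 0] 50 [57, -30, 0]
```

Call:
drive_tool(xyz=[[3, 0, 0], [6, 0, 0], [6, 0, 0]], turn=[[0, 0, -2], [0, 0, -4], [0, 0, -4]], hand=[1, 1, 1])

```text
t: 19.4
ee_pos: [0.5105, 0.3, 0.0925]
tcp_rot: [0.267, 3.122, -0.0]
ft_force: [29.7, -3.9, -10.3]
finger_gap: 0.0112
```

```bash
python3 go.py; python3 arc.py
```

```text
t 19.4 q [ 0.534  0.47  -0.085  1.009 -0.005 -0.867] p [0.51  0.3   0.093] yaw 170.2 F [ 29.713  -3.911 -10.298] M [-0.535 -5.56  -0.913] gap 0.011183172747022851
r 0.07795270688820109 ang 77.80635620882539
5 [7, -3, 0] 10 [13, -4, 0] 15 [20, -5, 0] 20 [26, -6, 0] 25 [32, -9, 0] 30 [38, -11, 0] 35 [44, -15, 0] 40 [49, -18, 0] 45 [54, -23, 0] 50 [59, -27, 0]
```

The lever is at its stop: tangential force jumped to 30 N at 77.8°, with 76.9° predicted. I'll relieve the load, open and lift.

Call:
drive_tool(xyz=[[-4, 0, 0], [-4, 0, 0], [-4, 0, 0], [-4, 0, 0], [-4, 0, 0], [-4, 0, -30], [-4, 0, -70], [-4, 0, -110], [-4, 0, -150], [-4, 0, -150]], turn=[[0, 0, 3], [0, 0, 3], [0, 0, 3], [0, 0, 3], [0, 0, 3], [0, 0, 3], [0, 0, 3], [0, 0, 3], [0, 0, 3], [0, 0, 3]], hand=[1, 0, 0, 0, 0, 0, 0, 0, 0, 0])

```text
t: 20.4
ee_pos: [0.5118, 0.3006, 0.2473]
tcp_rot: [0.345, 3.116, 0.007]
ft_force: [1.4, 0.6, 0.8]
finger_gap: 0.0856
```

```bash
python3 go.py
python3 - <<'E'
from h import *
a=viewer.grab_frame("side")[:,:,::-1];b=viewer.grab_frame("top")[:,:,::-1]
f=lambda im,x,y,w,h,k:cv2.resize(im[y:y+h,x:x+w],(w*k,h*k),interpolation=cv2.INTER_CUBIC)
cv2.imwrite("pics/e0.png",np.hstack([f(a,185,80,260,190,3)[:,:], ])); cv2.imwrite("pics/e1.png",f(b,170,140,240,110,3))
C0=np.array([.494,.2238])
for an in(66,72,77,82):
  X=np.r_[C0+.075*np.array([np.cos(np.radians(an)),np.sin(np.radians(an))]),.078];print(an,"side",(proj("side",X)-[185,80])*3,"top",(proj("top",X)-[170,140])*3)
E
```

```text
t 20.4 q [ 0.531  0.406  0.215  1.372 -0.    -0.819] p [0.512 0.301 0.247] yaw 167.4 F [1.35  0.596 0.792] M [-0.026  0.043 -0.008] gap 0.08559340730442205
66 side [117.77032577  78.78139131] top [ 47.32569347 138.90151535]
72 side [107.81284006  81.1738678 ] top [ 43.67269753 147.38854402]
77 side [99.6977561  83.61693693] top [ 41.29638399 154.70820951]
82 side [91.80627633 86.45477156] top [ 39.54732174 162.19475223]
```

View pics/e0.png

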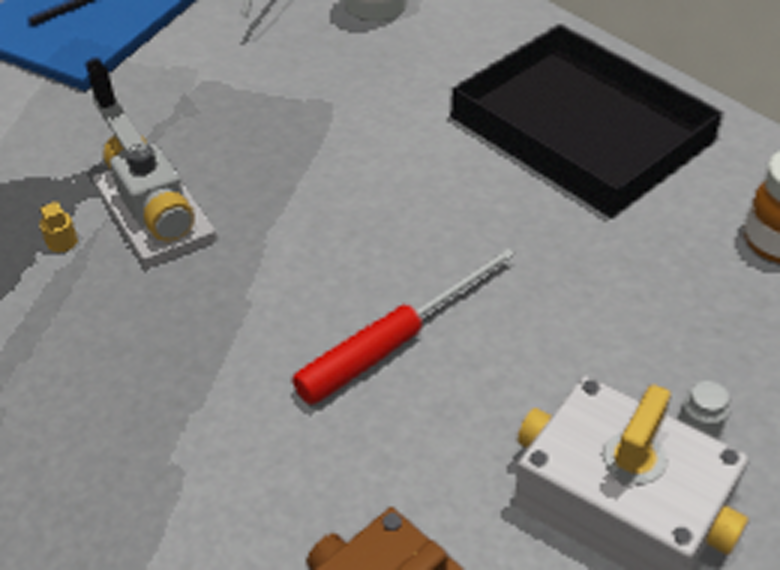

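The tab is at crop (101,83), which matches about 77°, in line with the pipe. The plug handle, objective, spare plug and screwdriver are all as left, and the gripper is clear. Handing in.

```bash
python3 -c "
from rig import order
print(order.close_job())"
```

```text
the job is handed in; nothing more can be done
None
```

The plug is tightened to about half a newton-metre, the valve is open at its stop, and the job is handed in at about 20.5 s of the 72 s allowed. No verdict is reported.

- **Plug:** I turned the aluminium manifold's plug clockwise about 157° in a single grasp. The taper bit at 135–145°, when torque jumped from about 0.04 to 0.37 Nm. It then peaked at about 0.47 Nm and held 0.42 Nm, so I estimate it is 0.2–0.35 rad past the bite.
- **Valve:** I gripped the lever tab and swung it anticlockwise until the sideways force jumped to 30 N at the stop. That was at 77.8°, against a predicted 76.9°. I then opened the jaws and lifted clear, and the last picture shows the lever in line with its pipe.
- **Surroundings:** In that picture the objective, spare plug and screwdriver look undisturbed. Nothing is touching the robot.

**Checks that disagreed:**
- **Torque:** after the bite, readings decayed from 0.33 to about 0.22 Nm at 80 N grip. After the last 3° turn they read about 0.38–0.41 Nm, below the earlier peak, so the handle crept in the pads. The picture puts that slip at about 3°, give or take 3°.
- **Valve lever:** at the start it measured about 0.18 rad from the fitted base, not exactly shut. I put that down to fit error and did not check it further.

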